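# Take the spent filter out of an air sampler and close it with its hook-in cover

## Task

Take the spent filter out of the grey air-sampler housing: first lift the retaining bar up out of its two open brackets and put it in the shallow metal tray, then lift out the filter block and put it in the tray too. Then close the empty housing with its loose cover: hold the cover tilted, hook its metal lip under the steel ledge at the back of the housing, and swing the front down gently, without letting it fall, until it sits flat inside the rim; let go, and leave the sample bottle, timer and rubber bung where they stand.

Things in the scene. Friction and masses are not known exactly. Their poses are not given: they have to be found in the camera images.
- housing: Grey air-sampler housing fixed to the worktop, open on top, 156 (x -70..86) x 124 (y) mm without the 28 mm hose barb behind, highest point z = 85 mm. Origin on the worktop under the chamber's centre; x points from its front (vents, switch) to its back (steel ledge, hose barb), z up. Chamber: x -52..52, y -42..42 mm, floor at z = 6 mm.
- recess (a point): Where the cover's origin belongs, at (0, 0, 70) mm in the housing's frame: centre of the recess, on the flat shelf round the chamber (z = 70 mm) that carries the cover. The recess ends at the front rim x = -62.5 mm and the side rims y = +-54.5 mm, which rise to z = 80 mm, so the cover can be neither slid in flat nor dropped in level.
- ledge (a point): Middle of the lower front edge of the housing's steel ledge, at (64, 0, 80) mm in the housing's frame. The ledge is 5 mm thick, y -55..55 mm, and overhangs the shelf at the back; the slot under it is 10 mm high (z 70..80 mm), open to the front, and ends at a wall at x = 78 mm.
- brackets (a point): Point midway between the two steel U-brackets in the chamber, at (0, 0, 60) mm in the housing's frame, level with the bottoms of their notches. The brackets stand at y = +-(32..42) mm; the notches are open upward, 13 mm wide in x, z 60..70 mm.
- cover: Loose grey cover, about 0.25 kg, lying right way up on the worktop. Plate 120 (x) x 104 (y) x 10 mm; origin at the centre of its underside. Handle: upright black rib in the middle, 10 mm thick (x), 60 mm long (y), z 10..40 mm. Seated, its origin is at point recess, axes parallel to the housing's, with about 2.5 mm play each way and the lip 8 mm under the ledge.
- lip (a point): Middle of the free end of the cover's steel lip, at (72, 0, 2) mm in the cover's frame. The lip is 70 mm wide (y), 4 mm thick, level with the cover's underside, and sticks out 12 mm from the plate's +x edge.
- bar: Loose retaining bar, 0.10 kg: steel, 10 (x) x 80 (y) x 10 (z) mm, with an upright black grip fin in its middle, 8 mm thick (x), 40 mm long (y), z 9..37 mm. Origin at the centre of its underside. At the start it lies in the brackets, origin at point brackets, axes like the housing's; it comes straight up.
- filter: Loose filter block, about 0.12 kg, white frame, pleated paper, 44 (x) x 56 (y) x 53 (z) mm; origin at the centre of its underside. At the start it stands on the chamber floor under the bar, axes like the housing's, top 59 mm over the worktop; 30 mm free at its +x and -x faces, 4 mm to the brackets at its y sides. Grasp it across x.
- tray: Shallow metal tray, fixed to the worktop, 190 (x) x 130 (y) x 25 mm high, walls and floor 4 mm; origin at the centre of its underside. Cover and tray stand on either side of the housing; which is left and which is right varies.
- sample_bottle: Small glass sample bottle, diameter 58 mm, 103 mm tall, standing behind the work; origin at the centre of its underside. Leave alone.
- timer: White kitchen-type timer, 66 x 60 x 18 mm, lying behind the work on the right; origin at the centre of its underside. Leave alone.
- rubber_bung: Red rubber bung, diameter 32 mm, 26 mm tall, behind the work on the left; origin at the centre of its underside. Leave alone.
Mind the look-alikes: they are no part of the job. Several things have the shape of the bar; the one meant has the colours described above.

How it is judged (in metres and radians):
On the way, in this order (a step that is already met when the one before it is completed fails the run):
1. the retaining bar lies in the tray while the filter is still in the housing (x of bar in the frame of tray between -0.088 and 0.088 m and y of bar in the frame of tray between -0.058 and 0.058 m and z of bar in the frame of tray between 0 and 0.04 m and z of filter in the frame of housing below 0.02 m and horizontal distance between filter and housing below 0.03 m), for 0.1 s.
2. the filter block is in the tray too (x of bar in the frame of tray between -0.088 and 0.088 m and y of bar in the frame of tray between -0.058 and 0.058 m and z of bar in the frame of tray between 0 and 0.04 m and x of filter in the frame of tray between -0.088 and 0.088 m and y of filter in the frame of tray between -0.058 and 0.058 m and z of filter in the frame of tray between 0 and 0.06 m), for 0.1 s.
3. the cover's lip is under the ledge, the cover still tilted by more than 0.06 rad (x of lip in the frame of housing above 0.0655 m and z of lip in the frame of housing between 0.068 and 0.08 m and y of lip in the frame of housing between -0.02 and 0.02 m and angle between the z axis of cover and the z axis of housing, either way round above 0.06 rad), for 0.1 s.
At the end, for the whole second after the job is handed in: Cover flat in its recess (within 4.5 mm in x and y, underside 67 to 72.5 mm above the worktop, level within 0.04 rad), lip under the ledge; bar and filter inside the tray (origins within its walls, at most 40 and 60 mm above its underside); all three at rest (under 0.02 m/s) (all of step 2 and x of cover in the frame of housing between -0.0045 and 0.0045 m and y of cover in the frame of housing between -0.0045 and 0.0045 m and z of cover in the frame of housing between 0.067 and 0.0725 m and angle between the z axis of cover and the z axis of housing, either way round below 0.04 rad and x of lip in the frame of housing above 0.0655 m and linear speed of each of cover, filter, bar below 0.02 m/s); the robot touches nothing.
It fails at once if the cover falls shut: with its lip under the ledge it swings faster than 2.5 rad/s (x of lip in the frame of housing above 0.0655 m and z of lip in the frame of housing between 0.068 and 0.08 m and y of lip in the frame of housing between -0.02 and 0.02 m and angular speed of cover above 2.5 rad/s).
It fails at once if the sample bottle, the timer or the rubber bung is moved by more than 30 mm (distance of any of sample_bottle, timer, rubber_bung from where it was at the start of the episode above 0.03 m).
It also fails if it takes over 61 s, if anything falls off the work surface, if the arm or the gripper's body presses on something with over 40 N, if the wrist force passes 120 N, or if a joint passes its speed limit or range.

## Robot

A 6-joint arm with a two-finger parallel gripper is mounted at the origin on a cart in front of the work surface, level with it; the furniture and walls round the work are solid. World frame = base frame: x ahead of the robot, y to its left, z up, the work surface at z = 0. Lengths are in mm, angles in rad, forces in N, time in s.
With the tool pointing down it reaches from about 275 to 750 mm from the base axis. Payload 10.2 kg.
Tool frame: the origin (TCP) lies at the very end of the fingers, on their centre line; the grasp point (between the pads) lies 19 mm behind it (ctrl.tcp_to_grasp is the distance from the TCP to the grasp point, in mm); z points along the fingers, x is the direction in which the jaws open and shut, and the axes are right-handed (so a half turn about z gives the same grasp; the last joint's range is limited). The gripper opens to 85 mm and grips with 20 to 120 N. Pads are 22 mm wide; open, the fingers measure 114 mm over their backs; the gripper's body (76 mm by 85 mm) begins 54 mm behind the grasp point. The pads swing forward as they close: fully open they stand 13 mm farther back than shut.
Start: joints at [0.986, 0.313, 1.498, -0, 1.331, -0.223], TCP at [185.841, 491.014, 231.294] pointing down, gripper open.
Joint ranges: [-2.94, 2.94], [-0.97, 2.17], [0.19, 2.56], [-1.23, 4.37], [0.02, 3.11], [-2.88, 2.88]. Speed limits (rad/s): [2.39, 2.39, 3.01, 3.14, 3.14, 3.14].

## Interface

Orientations are given as a unit quaternion [w, x, y, z].
In Python, from rig import monitor, vision, order, ctrl gives the robot as it stands. The module is installed in compiled form; this text tells all that it offers.
- The arm moves only by the shell command python3 -m pendant 'ROWS' [FORCE]. ROWS is JSON, a list that holds one entry, the list of rows, each a list of 5 numbers: the closure, from -1 (fully open) to 1 (shut), then the shift along the world's x, y, z in m, then the turn about the world's z in degrees. In form: [[[fingers, dx, dy, dz, spin], ...]]. A call has 1 to 20 rows; each row is the pose to reach, as a shift and turn from the pose commanded when the call began; what a row does not reach only later rows make up. A row lasts 1/10 s, in which the tool goes at most 50 mm and 8.59 degrees, less where a joint would pass 70% of its speed; a pose out of reach is approached as far as the arm can. A call with a gripper value outside its range is refused whole. The fingers move at their own pace and stop on an object; FORCE is the grip in N (left out, the last holds). Time passes only in rows, so rows that repeat a pose let the fingers close. It gives the time, the measured TCP pose, the force and the opening at its end, in the units of the state.
- monitor.sense(): the state, without advancing time (a new reading comes with each control period).
- vision.capture(name): name is "scene" or "top" or "wrist"; returns (picture, depth): 480x640x3 uint8, red, green, blue; 480x640 float32, mm along the optical axis (not along the pixel's ray), 0 where there is no reading.
- vision.camera_info(name): a dict with "fov_y" (degrees; the focal length in pixels is half the picture's height over the tangent of half this angle, whatever the lens; pixels are square), "cx", "cy" (the principal point, pixels), "R" (3x3) and "t" (3): a world point X has camera coordinates R X + t; the wrist camera has in their place "hand_eye" (4x4, takes a point from camera to tool coordinates, whose origin is the TCP and whose axes are the tool frame's). Camera axes: x right, y down, z forward; pixel columns grow to the right and rows downward; lengths in mm; the calibration is good to about 2 mm. A picture is of the moment at which its call begins: read the wrist's pose just before it. camera_info takes no time and is no camera call.
- order.finish_job(): hands the job in, once; it reports no verdict.
The state is a dict: "time_s": time; "joints": joint angles; "dq": joint speeds; "tau": joint torques, N m; "eef_pos": TCP position; "ee_rot": TCP orientation; "force": force on the tool from outside, world axes, zero at the start; "wrist_torque": the same for the moment, N m; "grip_width": opening from 0.0 (shut) to 1.0 (fully open).
Only numpy, scipy, OpenCV 4.12 (cv2) and the standard library are available. Lean on these libraries where they do the work, as an engineer would, in place of code of your own. Each camera call takes 0.05 s, during which the arm holds its last target.

## Working session

There is one attempt and no reset: what is moved stays moved. The work goes in short steps, Python scripts to look and compute and a shell command to move; the robot and the scene stay as the last step left them, time stands still between calls to the robot, and variables do not carry over. Pictures are saved under pics/ and viewed, and the job is handed in when it is done.

```bash
mkdir -p pics; ls; python3 - <<'E'
from rig import monitor, vision, order, ctrl
import cv2,numpy as np
print(monitor.sense())
for n in ("scene","top","wrist"):
    p,d=vision.capture(n); cv2.imwrite(f"pics/{n}0.png",p[:,:,::-1]); np.savez(f"pics/{n}0.npz",p=p,d=d)
    print(n,vision.camera_info(n))
E
```

```text
pics
{'time_s': 0.0, 'joints': array([ 9.85568137e-01,  3.13441374e-01,  1.49841747e+00, -4.02223434e-05,
        1.33101243e+00, -2.23394119e-01]), 'dq': array([ 1.31844683e-03, -4.76436235e-05,  2.43639972e-03, -1.56266434e-03,
       -3.99394887e-05, -4.69165827e-05]), 'tau': array([ 2.78772004e-04, -4.12274015e+01, -2.59736431e+01, -1.97020167e-04,
        4.20753640e-03,  2.02425178e-05]), 'eef_pos': array([185.7183731 , 490.78090021, 230.74687655]), 'ee_rot': array([ 2.55910124e-04,  8.22794212e-01,  5.68339050e-01, -5.86182365e-04]), 'force': array([ 0.35629892, -0.12418268, -0.2508838 ]), 'wrist_torque': array([-0.03706853,  0.01746332,  0.07038375]), 'grip_width': 1.0008487342807653}
scene {'fov_y': 51.928878130491086, 'cx': 312.5340611654715, 'cy': 240.82883084330354, 'R': array([[ 0.46672097, -0.88426586, -0.01566614],
       [-0.5152852 , -0.25748879, -0.8174232 ],
       [ 0.71878557,  0.38958108, -0.57582452]]), 't': array([-11.47221443, 456.49379398, 655.74528852])}
top {'fov_y': 43.57237898419965, 'cx': 308.9913152826922, 'cy': 246.49077670216224, 'R': array([[-9.19662758e-04, -9.99805838e-01,  1.96835030e-02],
       [-9.93169381e-01, -1.38342763e-03, -1.16673334e-01],
       [ 1.16677911e-01, -1.96563526e-02, -9.92975273e-01]]), 't': array([ 282.68407501,  593.70625887, 1691.0365507 ])}
wrist {'fov_y': 68.08907691893401, 'cx': 321.52844072964234, 'cy': 237.5927558418283, 'hand_eye': array([[ 9.99998856e-01,  1.23589049e-03, -8.72065491e-04,
        -1.08210617e-01],
       [-9.07664476e-04,  9.51500591e-01,  3.07645578e-01,
        -7.95912025e+01],
       [ 1.20998707e-03, -3.07644435e-01,  9.51500624e-01,
        -1.41990317e+02],
       [ 0.00000000e+00,  0.00000000e+00,  0.00000000e+00,
         1.00000000e+00]])}
```

View pics/top0.png

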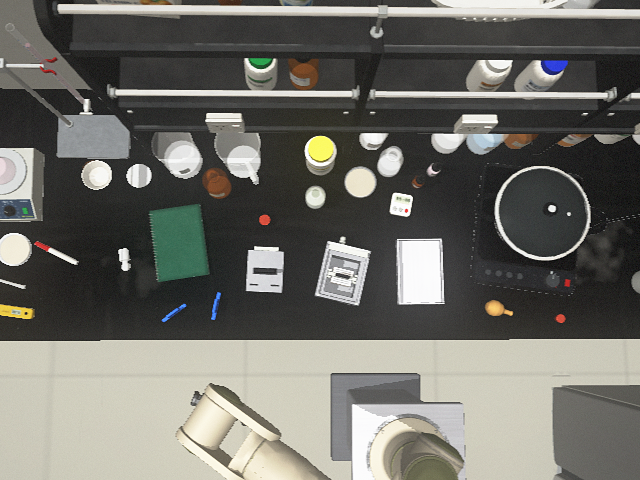

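View pics/scene0.png

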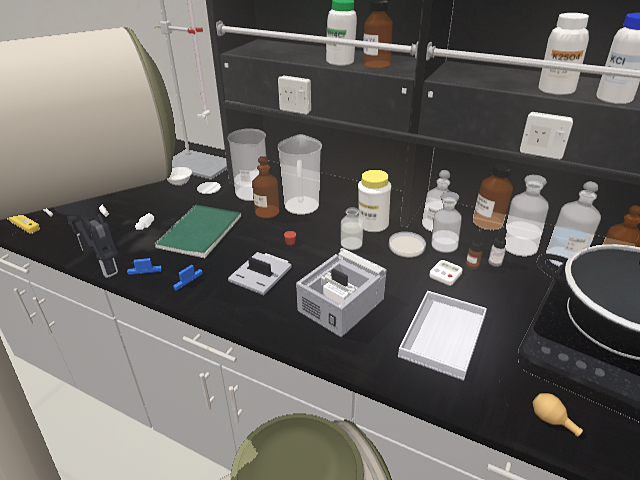

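View pics/wrist0.png

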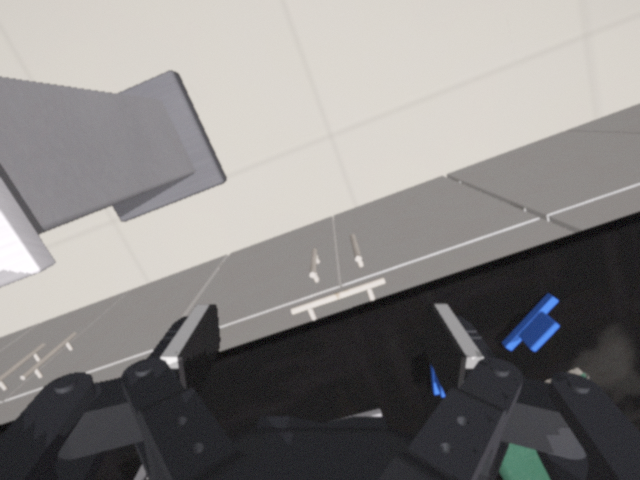

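```bash
cat > h.py <<'E'
import numpy as np,cv2
from scipy.spatial.transform import Rotation as Rn
from rig import monitor, vision
def cap(n,tag):
    s=monitor.sense(); p,d=vision.capture(n); cv2.imwrite(f"pics/{tag}.png",p[:,:,::-1]); ci=vision.camera_info(n)
    np.savez(f"pics/{tag}.npz",p=p,d=d,e=s["eef_pos"],q=s["ee_rot"],n=n); return world(p,d,ci,s["eef_pos"],s["ee_rot"]),p,s
def load(tag):
    z=np.load(f"pics/{tag}.npz"); n=str(z['n']); return world(z['p'],z['d'],vision.camera_info(n),z['e'],z['q']),z['p']
def world(p,d,ci,e,q):
    f=240/np.tan(np.radians(ci["fov_y"]/2)); v,u=np.mgrid[:480,:640]
    C=np.stack([(u-ci["cx"])/f*d,(v-ci["cy"])/f*d,d],-1)
    if "R" in ci: W=(C-ci["t"])@ci["R"]
    else:
        H=ci["hand_eye"]; T=C@H[:3,:3].T+H[:3,3]; W=T@Rn.from_quat(np.roll(q,-1)).as_matrix().T+e
    W[d==0]=np.nan; return W
def rect(W,m):
    pts=W[m][:,:2].astype(np.float32); r=cv2.minAreaRect(pts); return r
E
python3 - <<'E'
from h import *
z=np.load("pics/top0.npz"); np.savez("pics/top0.npz",p=z['p'],d=z['d'],e=np.zeros(3),q=np.array([1,0,0,0]),n="top")
W,p=load("top0")
for nm,(u,v) in dict(cover=(255,282),coverh=(265,270),barfin=(343,272),fr=(330,295),tray=(420,271),table=(300,300),bung=(265,219),timer=(400,205)).items(): print(nm,W[v,u].round(1))
def roi(u0,u1,v0,v1,z0,z1):
    m=np.zeros(W.shape[:2],bool); m[v0:v1,u0:u1]=1; m&=(W[...,2]>z0)&(W[...,2]<z1); return m
for nm,a in dict(cover=(240,292,238,298,5,20),house=(310,375,235,310,72,95),tray=(390,450,230,312,2,35)).items():
    m=roi(*a); print(nm,m.sum(),rect(W,m))
c=p[215:325,235:455]; cv2.imwrite("pics/topcrop.png",cv2.resize(c[:,:,::-1],None,fx=3.6,fy=3.6,interpolation=cv2.INTER_CUBIC))
E
```

```text
cover [493.  438.1  10. ]
coverh [525.5 408.1  37.2]
barfin [518.2 187.9  61.1]
fr [453.5 225.1  66.7]
tray [525.3 -40.5   6.9]
table [ 4.416e+02  3.083e+02 -4.000e-01]
bung [674.3 409.9  25. ]
timer [717.9  16.1  17.7]
cover 1361 ((535.4149780273438, 408.60626220703125), (145.26307678222656, 171.89474487304688), 88.7763442993164)
house 896 ((515.2233276367188, 191.47323608398438), (124.21331024169922, 157.03160095214844), 76.6028823852539)
tray 2378 ((527.9569091796875, -40.083251953125), (174.38485717773438, 238.95013427734375), 89.14253234863281)
```

View pics/topcrop.png

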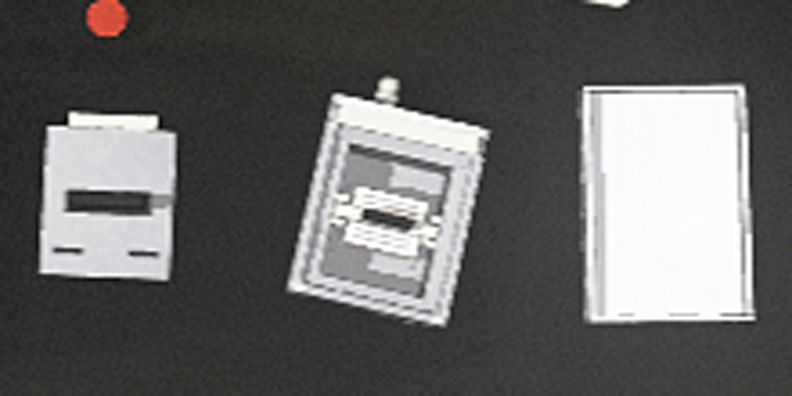

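```bash
python3 -m pendant '[[[-1,0.321,-0.298,0,-82.7],[-1,0.321,-0.298,0,-82.7],[-1,0.321,-0.298,0,-82.7],[-1,0.321,-0.298,0,-82.7],[-1,0.321,-0.298,0,-82.7],[-1,0.321,-0.298,0,-82.7],[-1,0.321,-0.298,0,-82.7],[-1,0.321,-0.298,0,-82.7],[-1,0.321,-0.298,0,-82.7],[-1,0.321,-0.298,0,-82.7],[-1,0.321,-0.298,0,-82.7],[-1,0.321,-0.298,0,-82.7]]]'
python3 - <<'E'
from h import *
W,p,s=cap("wrist","w1"); print(s)
E
```

```text
time_s: 1.35
eef_pos: [506.5, 193.3, 231.2]
ee_rot: [-0.0, 0.993, -0.115, -0.0]
force: [-0.8, 1.3, 0.5]
grip_width: 1.003
{'time_s': 1.35, 'joints': array([1.48367898e-01, 3.50993687e-01, 1.44552059e+00, 1.25058921e-04,
       1.34552722e+00, 3.79627590e-01]), 'dq': array([ 0.01235936, -0.00662925,  0.00164988,  0.00037251, -0.00054241,
        0.0018533 ]), 'tau': array([-8.69588759e-01, -4.26120651e+01, -2.61991918e+01, -2.36869598e-02,
       -1.09306697e-02,  1.14658785e-01]), 'eef_pos': array([506.4677063 , 193.32319794, 231.16729991]), 'ee_rot': array([-2.73925860e-07,  9.93320675e-01, -1.15386236e-01, -2.32549964e-04]), 'force': array([-0.76259876,  1.29767121,  0.51274072]), 'wrist_torque': array([0.02126093, 0.02377393, 0.00084539]), 'grip_width': 1.0026754690202089}
```

View pics/w1.png

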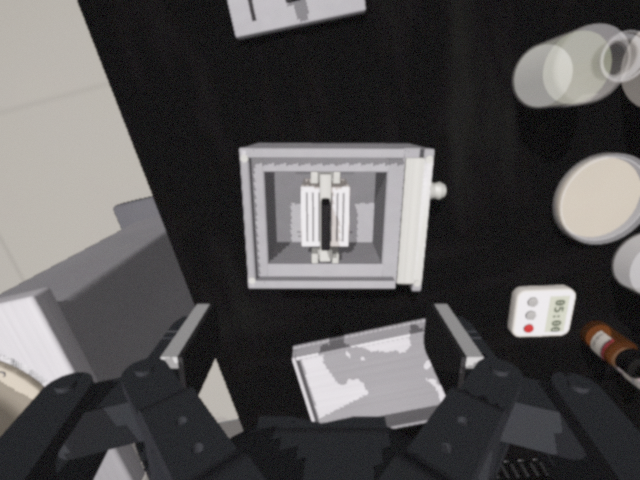

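```bash
python3 - <<'E'
from h import *
W,p=load("w1")
def roi(u0,u1,v0,v1,z0,z1):
    m=np.zeros(W.shape[:2],bool); m[v0:v1,u0:u1]=1; m&=(W[...,2]>z0)&(W[...,2]<z1); return m
m=roi(225,450,130,300,74,95); r=rect(W,m); print(m.sum(),r, np.nanpercentile(W[m][:,2],[5,50,95]))
m=roi(225,400,130,300,66,73); print(m.sum(),rect(W,m), np.median(W[m][:,2]))
m=roi(310,340,185,262,85,105)&(p.max(2)<70); print('fin',m.sum(),rect(W,m), W[m].mean(0),np.nanmax(W[m][:,2]))
m=roi(310,345,165,270,60,80)&(p.max(2)>70); print('barsteel',m.sum(),rect(W,m), W[m].mean(0))
c=p[120:310,220:460]; cv2.imwrite("pics/w1c.png",cv2.resize(c[:,:,::-1],None,fx=3.2,fy=3.2,interpolation=cv2.INTER_CUBIC))
E
```

```text
7868 ((515.7243041992188, 188.3671875), (124.09226989746094, 156.34201049804688), 76.57050323486328) [77.51198542 80.35916266 85.33801125]
7750 ((507.2923583984375, 191.00192260742188), (122.8871078491211, 135.6440887451172), 76.68605041503906) 69.39687394268047
fin 371 ((508.49420166015625, 191.252197265625), (37.97805404663086, 5.7727370262146), 76.97956848144531) [508.82688791 192.91514947  95.92420099] 98.15430328079538
barsteel 1410 ((510.1380310058594, 189.38040161132812), (95.4251708984375, 32.12948226928711), 76.61570739746094) [509.08248819 191.58071994  68.69310472]
```

View pics/w1c.png

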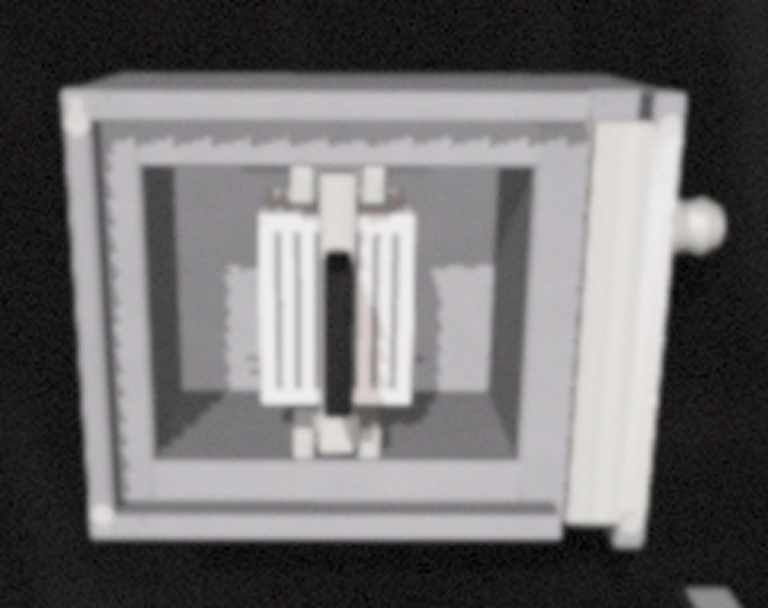

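```bash
python3 -m pendant '[[[0.2,0.0015,-0.0018,-0.04,0],[0.2,0.0015,-0.0018,-0.08,0],[0.2,0.0015,-0.0018,-0.12,0],[0.2,0.0015,-0.0018,-0.158,0],[0.2,0.0015,-0.0018,-0.158,0],[1,0.0015,-0.0018,-0.158,0],[1,0.0015,-0.0018,-0.158,0],[1,0.0015,-0.0018,-0.158,0],[1,0.0015,-0.0018,-0.158,0],[1,0.0015,-0.0018,-0.158,0]]]' 40
```

```text
time_s: 2.4
eef_pos: [509.5, 191.7, 75.7]
ee_rot: [-0.001, 0.993, -0.117, 0.002]
force: [-1.3, 1.6, 7.7]
grip_width: 0.081
```

```bash
python3 -m pendant '[[[1,0,0,0.02,0],[1,0,0,0.045,0],[1,0,0,0.085,0],[1,0,0,0.085,0],[1,-0.0275,-0.05,0.085,0],[1,-0.0275,-0.1,0.085,0],[1,-0.0275,-0.15,0.085,0],[1,-0.0275,-0.2,0.085,0],[1,-0.0275,-0.2315,0.085,0],[1,-0.0275,-0.2315,0.085,0],[1,-0.0275,-0.2315,0.085,0]]]'
python3 - <<'E'
from h import *
W,p,s=cap("wrist","w2"); print(s['eef_pos'],s['force'],s['grip_width'])
E
```

```text
time_s: 3.5
eef_pos: [480.7, -40.6, 158.5]
ee_rot: [-0.0, 0.993, -0.118, 0.0]
force: [-0.3, 0.4, -1.3]
grip_width: 0.081
[480.7360194  -40.62133915 158.49120664] [-0.32297487  0.39914203 -1.33975921] 0.08112371744667726
```

View pics/w2.png

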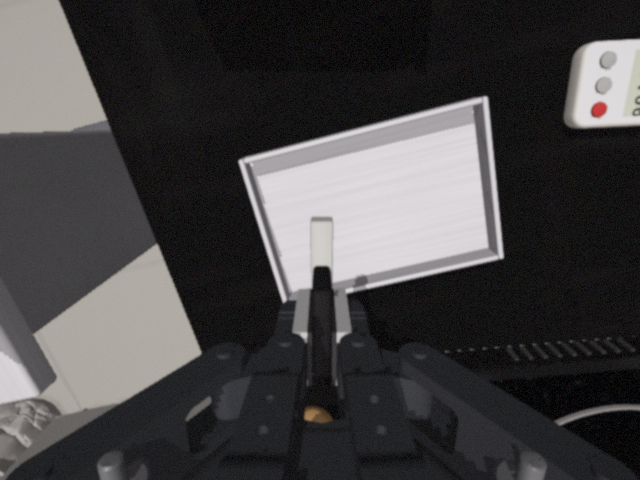

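```bash
python3 - <<'E'
from h import *
W,p=load("w2")
for u,v in [(242,161),(486,99),(500,256),(370,180),(450,220),(322,225),(322,240),(321,272)]: print(u,v,np.nanmedian(W[v-1:v+2,u-1:u+2].reshape(-1,3),axis=0).round(1))
m=np.zeros(p.shape[:2],bool); m[85:300,230:515]=1; m&=(W[...,2]>17)&(W[...,2]<32); m[205:,300:345]=0
print(rect(W,m))
E
```

```text
242 161 [432.9  23.   24.6]
486 99 [617.9  24.1  24.2]
500 256 [ 618.  -100.9   24.4]
370 180 [527.1 -17.6   3.4]
450 220 [588.1 -68.2   2.8]
322 225 [488.9  -4.8 152.1]
322 240 [487.2 -11.7 152.3]
321 272 [484.1 -22.7 161.6]
((525.1530151367188, -39.4381103515625), (190.2064666748047, 129.98562622070312), 0.5231525301933289)
```

```bash
python3 -m pendant '[[[1,0,0,-0.05,0],[1,0,0,-0.1,0],[1,0,0,-0.125,0],[1,0,0,-0.137,0],[1,0,0,-0.138,0],[0.3,0,0,-0.138,0],[0.3,0,0,-0.138,0],[0.3,0,0,-0.138,0],[0.3,0,0,-0.09,0],[0.3,0,0,-0.04,0],[-0.4,0,0,0,0],[-0.5,0,0,0,0]]]'
python3 - <<'E'
from h import *
W,p,s=cap("wrist","w3"); print(s['eef_pos'],s['force'],s['grip_width'])
E
```

```text
time_s: 4.75
eef_pos: [483.2, -40.9, 163.8]
ee_rot: [0.001, 0.993, -0.117, 0.005]
force: [0.3, 0.0, -0.9]
grip_width: 0.674
[483.20554086 -40.91131088 163.78961743] [ 0.26001596  0.0251806  -0.85637566] 0.6744856353080693
```

View pics/w3.png

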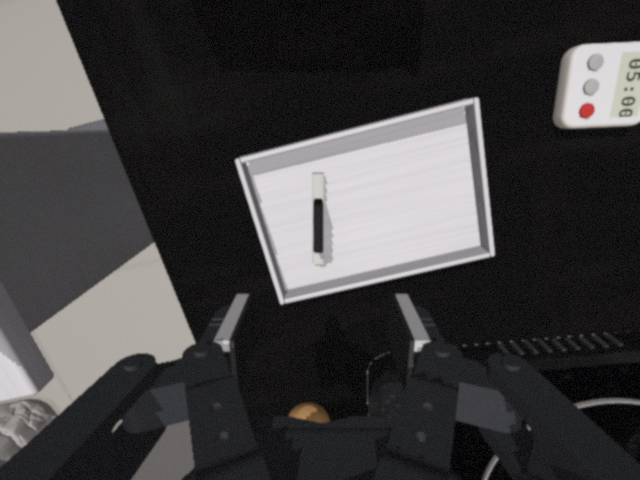

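```bash
python3 -m pendant '[[[-0.45,0.0275,0.05,0,0],[-0.45,0.0275,0.1,0,0],[-0.45,0.0275,0.15,0,0],[-0.45,0.0275,0.2,0,0],[-0.45,0.0275,0.2315,0,0],[-0.45,0.0275,0.2315,0,0],[-0.45,0.0275,0.2315,0,0],[-0.45,0.0275,0.2315,-0.04,0],[-0.45,0.0275,0.2315,-0.07,0],[-0.45,0.0275,0.2315,-0.07,0]]]'
python3 - <<'E'
from h import *
W,p,s=cap("wrist","w4"); print(s['eef_pos'],s['force'],s['grip_width'])
E
```

```text
time_s: 5.8
eef_pos: [506.2, 189.5, 84.5]
ee_rot: [0.001, 0.993, -0.118, -0.004]
force: [-0.4, -0.2, 0.3]
grip_width: 0.728
[506.15226654 189.49507418  84.49637752] [-0.3544946  -0.24184687  0.34349037] 0.7275488664544014
```

View pics/w4.png

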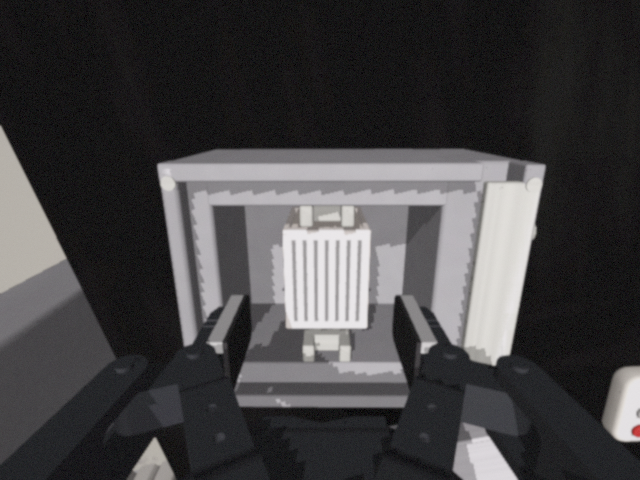

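```bash
python3 -m pendant '[[[-0.45,0,0,-0.025,0],[-0.45,0,0,-0.05,0],[-0.45,0,0,-0.058,0],[-0.45,0,0,-0.058,0],[1,0,0,-0.058,0],[1,0,0,-0.058,0],[1,0,0,-0.058,0],[1,0,0,-0.058,0]]]' 40
```

```text
time_s: 6.65
eef_pos: [509.5, 191.3, 32.1]
ee_rot: [-0.0, 0.993, -0.117, 0.002]
force: [-0.3, -1.0, 6.8]
grip_width: 0.51
```

```bash
python3 -m pendant '[[[1,0,0,0.03,0],[1,0,0,0.07,0],[1,0,0,0.11,0],[1,0,0,0.135,0],[1,0.01,-0.05,0.135,0],[1,0.02,-0.1,0.135,0],[1,0.03,-0.15,0.135,0],[1,0.045,-0.2,0.135,0],[1,0.052,-0.231,0.135,0],[1,0.052,-0.231,0.135,0],[1,0.052,-0.231,0.135,0]]]'
python3 - <<'E'
from h import *
W,p,s=cap("wrist","w5"); print(s['eef_pos'],s['force'],s['grip_width'])
E
```

```text
time_s: 7.75
eef_pos: [560.3, -40.2, 165.6]
ee_rot: [-0.0, 0.993, -0.118, 0.0]
force: [-1.4, -0.3, -1.0]
grip_width: 0.504
[560.26313319 -40.22580336 165.5762864 ] [-1.35377647 -0.25103847 -1.00001056] 0.5037541814246184
```

View pics/w5.png

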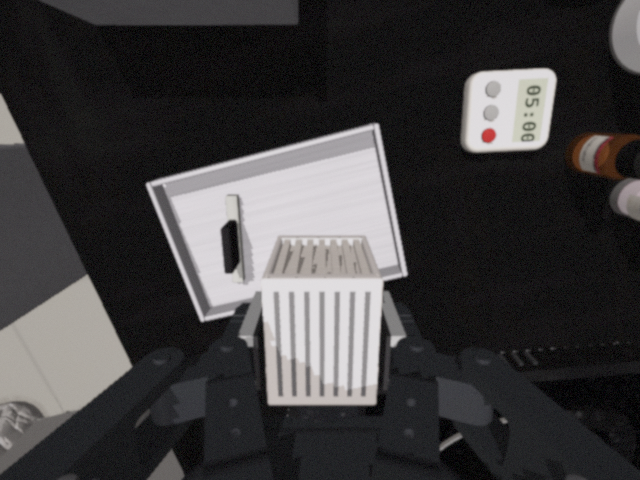

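```bash
python3 -m pendant '[[[1,0,0,-0.05,0],[1,0,0,-0.1,0],[1,0,0,-0.125,0],[1,0,0,-0.133,0],[1,0,0,-0.134,0],[-0.4,0,0,-0.134,0],[-0.4,0,0,-0.134,0],[-0.4,0,0,-0.134,0],[-0.4,0,0,-0.09,0],[-0.4,0,0,-0.04,0],[-0.4,0,0,0,0],[-0.4,0,0,0,0]]]'
python3 - <<'E'
from h import *
W,p,s=cap("wrist","w6"); print(s['eef_pos'],s['force'],s['grip_width'])
E
```

```text
time_s: 9.0
eef_pos: [562.8, -40.3, 171.6]
ee_rot: [0.001, 0.993, -0.117, 0.006]
force: [0.1, 0.1, -0.1]
grip_width: 0.699
[562.75632876 -40.32197863 171.61237675] [ 0.0992088   0.11219773 -0.05620269] 0.6989538839578059
```

View pics/w6.png

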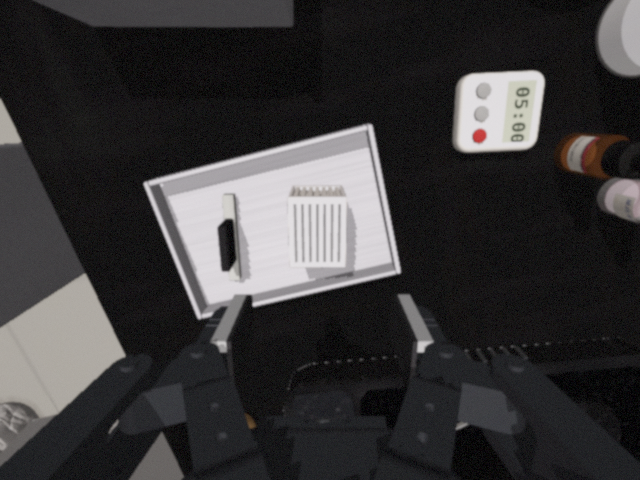

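```bash
python3 -m pendant '[[[-1,-0.029,0.448,0.035,101.4],[-1,-0.029,0.448,0.035,101.4],[-1,-0.029,0.448,0.035,101.4],[-1,-0.029,0.448,0.035,101.4],[-1,-0.029,0.448,0.035,101.4],[-1,-0.029,0.448,0.035,101.4],[-1,-0.029,0.448,0.035,101.4],[-1,-0.029,0.448,0.035,101.4],[-1,-0.029,0.448,0.035,101.4],[-1,-0.029,0.448,0.035,101.4],[-1,-0.029,0.448,0.035,101.4],[-1,-0.029,0.448,0.035,101.4],[-1,-0.029,0.448,0.035,101.4],[-1,-0.029,0.448,0.035,101.4],[-1,-0.029,0.448,0.035,101.4]]]'
python3 - <<'E'
from h import *
W,p,s=cap("wrist","w7"); print(s['eef_pos'],s['ee_rot'],s['joints'],s['force'],s['grip_width'])
E
```

```text
time_s: 10.55
eef_pos: [531.3, 408.1, 199.9]
ee_rot: [-0.0, 0.72, 0.694, -0.0]
force: [-0.5, -0.6, -0.0]
grip_width: 1.002
[531.3135067  408.07324031 199.85551947] [-7.96170929e-05  7.20409558e-01  6.93548827e-01 -2.93740398e-04] [ 4.80473945e-01  6.65767960e-01  1.03789172e+00 -1.30433153e-05
  1.43854151e+00 -1.05233156e+00] [-0.48021799 -0.62000956 -0.01246867] 1.0018952340338607
```

View pics/w7.png

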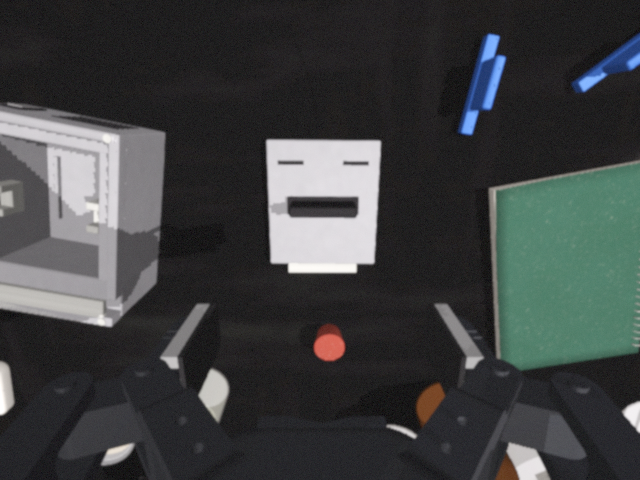

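```bash
python3 - <<'E'
from h import *
W,p=load("w7")
def roi(u0,u1,v0,v1,z0,z1):
    m=np.zeros(W.shape[:2],bool); m[v0:v1,u0:u1]=1; m&=(W[...,2]>z0)&(W[...,2]<z1); return m
m=roi(250,400,125,266,7,14);r=rect(W,m);print('plate',m.sum(),r,np.median(W[m][:,2]))
m=roi(275,370,190,222,34,46);print('rib',m.sum(),rect(W,m),W[m].mean(0))
m=roi(275,370,262,280,2.2,6);print('lip',m.sum(),rect(W,m),W[m].mean(0))
m=roi(310,350,320,365,20,30);print('bung',W[m].mean(0))
E
```

```text
plate 12192 ((526.3214111328125, 408.9443359375), (104.11968994140625, 120.13250732421875), 87.50531005859375) 9.312804450724016
rib 807 ((525.9400024414062, 408.88970947265625), (59.17791748046875, 10.278956413269043), 87.49303436279297) [525.51117106 408.93874018  38.80013864]
lip 563 ((592.6534423828125, 405.55560302734375), (69.10078430175781, 9.890966415405273), 87.84678649902344) [592.71427789 405.45195297   3.35065321]
bung [672.4913388  410.25632618  24.92747156]
```

```bash
python3 -m pendant '[[[-1,-0.0052,0.0007,-0.045,-0.4],[-1,-0.0052,0.0007,-0.09,-0.4],[-1,-0.0052,0.0007,-0.135,-0.4],[-1,-0.0052,0.0007,-0.17,-0.4],[-1,-0.0052,0.0007,-0.187,-0.4],[-1,-0.0052,0.0007,-0.187,-0.4],[-0.3,-0.0052,0.0007,-0.187,-0.4],[1,-0.0052,0.0007,-0.187,-0.4],[1,-0.0052,0.0007,-0.187,-0.4],[1,-0.0052,0.0007,-0.187,-0.4],[1,-0.0052,0.0007,-0.187,-0.4]]]' 40
python3 - <<'E'
from h import *
W,p,s=cap("scene","s8"); print(s['eef_pos'],s['force'],s['grip_width'])
E
```

```text
time_s: 11.7
eef_pos: [527.3, 409.5, 16.0]
ee_rot: [0.001, 0.722, 0.692, 0.002]
force: [-0.3, -0.7, 6.4]
grip_width: 0.687
[527.33633946 409.52664929  15.99455188] [-0.253557   -0.73066428  6.36589517] 0.6870687054350548
```

View pics/s8.png

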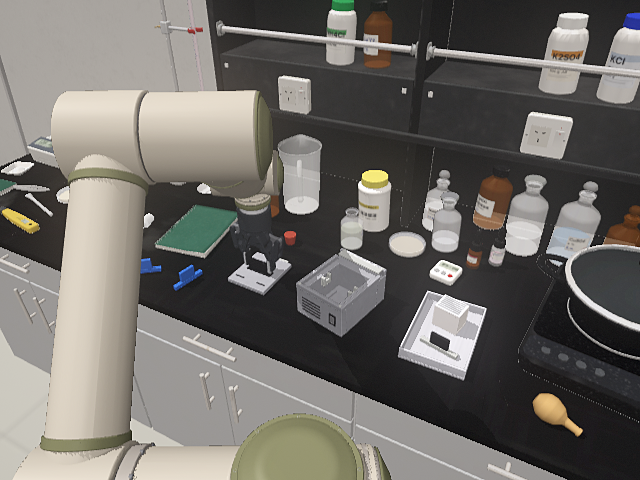

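```bash
python3 -m pendant '[[[1,0,0,0.03,0],[1,0,0,0.07,0],[1,0,0,0.12,0],[1,0,0,0.12,-8],[1,0,0,0.12,-10.9],[1,0,0,0.12,-10.9]]]'
python3 - <<'E'
from h import *
for t,(a) in {"w1":(225,450,130,300),"w4":(150,560,140,330)}.items():
    W,p=load(t); u0,u1,v0,v1=a
    m=np.zeros(W.shape[:2],bool); m[v0:v1,u0:u1]=1
    c,s_=np.cos(np.radians(-13.4)),np.sin(np.radians(-13.4))
    D=W[...,:2]-np.array([508.,191.]); X=D[...,0]*c+D[...,1]*s_; Y=-D[...,0]*s_+D[...,1]*c
    top=m&(W[...,2]>77)&(W[...,2]<90)
    # profile: front rim edges in central y rows, side rim edges in central x
    a=top&(abs(Y)<40)&(X<-50); print(t,'front rim x',np.percentile(X[a],[1,99]),'(-70..-62.5)')
    a=top&(abs(X)<40)&(Y>45); print('left rim y',np.percentile(Y[a],[1,99]),'(54.5..62)',a.sum())
    a=top&(abs(X)<40)&(Y<-45); print('right rim y',np.percentile(Y[a],[1,99]) if a.sum() else 0,a.sum())
    a=m&(W[...,2]>82.5)&(W[...,2]<90)&(abs(Y)<40)&(X>40); print('ledge x',np.percentile(X[a],[1,99]),np.median(W[a][:,2]),'(64..)')
W,p,s=cap("scene","s9"); print(s['eef_pos'],s['force'],s['grip_width'])
cv2.imwrite("pics/s9c.png",cv2.resize(p[130:350,180:400,::-1],None,fx=2.7,fy=2.7))
W,p,s=cap("wrist","w9")
E
```

```text
time_s: 12.35
eef_pos: [526.2, 408.9, 134.3]
ee_rot: [0.0, 0.785, 0.62, 0.001]
force: [-0.1, -0.2, -2.1]
grip_width: 0.692
w1 front rim x [-69.29056908 -61.76903452] (-70..-62.5)
left rim y [55.00037127 62.29936106] (54.5..62) 987
right rim y [-61.23629957 -53.75657803] 715
ledge x [64.53487019 86.09493768] 84.22148068581834 (64..)
w4 front rim x [-68.71129302 -61.42810252] (-70..-62.5)
left rim y [54.58118075 62.15271796] (54.5..62) 3699
right rim y 0 0
ledge x [64.52622434 86.19720078] 84.20623177097173 (64..)
[526.16642164 408.92416216 134.26032722] [-0.05830309 -0.16371235 -2.13236471] 0.6917565850538067
```

View pics/s9c.png

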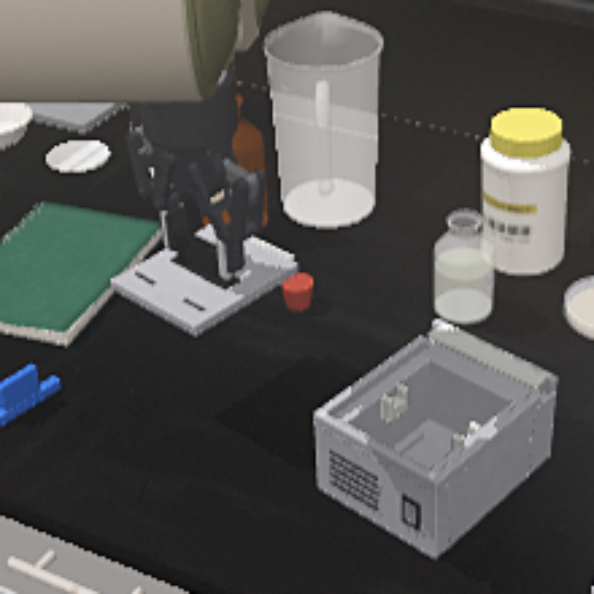

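View pics/w9.png

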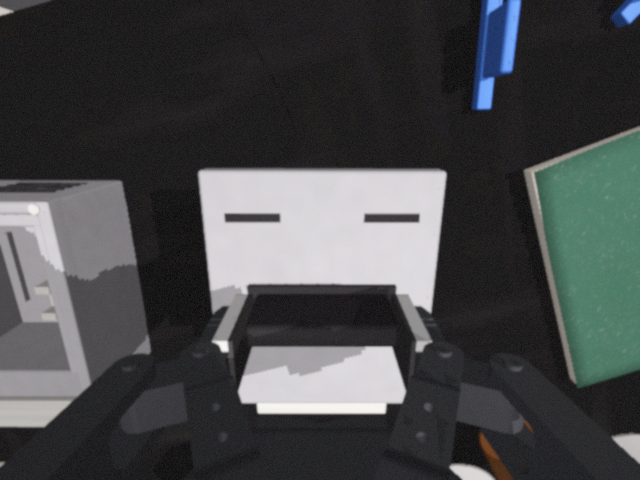

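```bash
cat >> h.py <<'E'
H0=np.array([508.6,191.2,0.]); YAW=-13.4
def toH(W):
    return (W-H0)@Rn.from_euler('z',YAW,degrees=True).as_matrix()
def plate(W,p,box,zr):
    u0,u1,v0,v1=box; X=toH(W); m=np.zeros(p.shape[:2],bool); m[v0:v1,u0:u1]=1
    m&=(p.min(2)>120)&(X[...,2]>zr[0])&(X[...,2]<zr[1])
    P=X[m]
    for _ in range(4):
        A=np.c_[P[:,:2],np.ones(len(P))]; k=np.linalg.lstsq(A,P[:,2],rcond=None)[0]; r=P[:,2]-A@k; P=P[abs(r)<2.5]
    print('n',len(P),'slope x,y',k[:2].round(4),'z at x=0',k[2].round(2),'x',np.percentile(P[:,0],[.5,99.5]).round(1),'y',np.percentile(P[:,1],[.5,99.5]).round(1),'rms',np.std(r).round(2))
    return P,k
E
python3 - <<'E'
from h import *
W,p=load("w9"); s=toH(np.array([526.17,408.92,134.26])); print(s)
P,k=plate(W,p,(195,450,165,285),(110,145))
x,y=s[:2]; print('plate top under tcp',k@[x,y,1])
P,k2=plate(W,p,(195,450,165,400),(110,145))
m=W[285:296,250:395].reshape(-1,3); print('rib top',toH(np.nanmedian(m,axis=0)))
E
```

```text
[-33.36448137 215.86457487 134.26      ]
n 26137 slope x,y [-0.0013 -0.0023] z at x=0 127.69 x [-94.2 -42.9] y [164.6 266.7] rms 0.63
plate top under tcp 127.23954341763582
n 35564 slope x,y [-0.0035 -0.0023] z at x=0 127.53 x [-94.1  22.4] y [164.7 266.6] rms 0.61
rib top [-40.92684239 215.90441558 129.93139796]
```

```bash
python3 -m pendant '[[[1,-0.012,-0.05,0,0],[1,-0.025,-0.1,0,0],[1,-0.038,-0.15,0,0],[1,-0.05,-0.195,0,0],[1,-0.0516,-0.2096,0,0],[1,-0.0516,-0.2096,0,0],[1,-0.0516,-0.2096,-0.015,0],[1,-0.0516,-0.2096,-0.025,0],[1,-0.0516,-0.2096,-0.03,0],[1,-0.0516,-0.2096,-0.03,0],[1,-0.0516,-0.2096,-0.03,0]]]'
python3 - <<'E'
from h import *
W,p,s=cap("wrist","w10"); print(s['eef_pos'],toH(s['eef_pos']),s['force'],s['grip_width'])
P,k=plate(W,p,(195,450,165,285),(80,115))
E
```

```text
time_s: 13.55
eef_pos: [474.7, 199.7, 103.5]
ee_rot: [0.0, 0.784, 0.621, 0.0]
force: [-0.3, -0.3, -3.1]
grip_width: 0.687
[474.74603234 199.67772726 103.51977716] [-34.89701864   0.40134255 103.51977716] [-0.30614352 -0.31360657 -3.05356042] 0.6869728357192934
n 26146 slope x,y [-0.0013 -0.0027] z at x=0 96.89 x [-95.7 -44.4] y [-50.8  51.3] rms 0.63
```

View pics/w10.png

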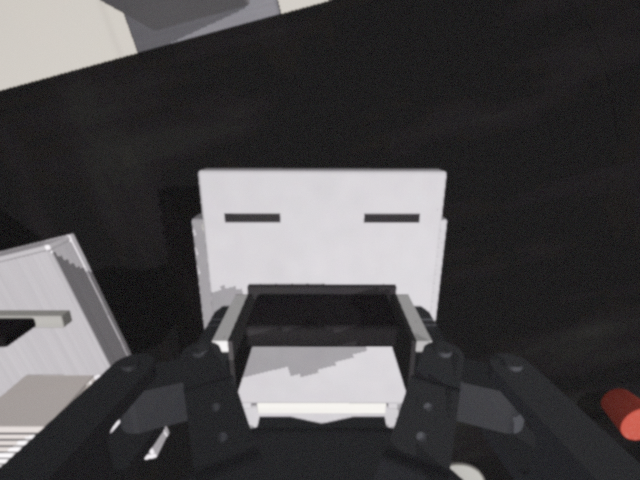

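```bash
python3 -m pendant '[[[1,0,0,-0.004,0],[1,0,0,-0.006,0],[1,0,0,-0.007,0],[1,0,0,-0.008,0],[1,0,0,-0.009,0],[1,0,0,-0.01,0],[1,0,0,-0.01,0]]]'
python3 - <<'E'
from h import *
W,p,s=cap("wrist","w11"); print(s['eef_pos'],toH(s['eef_pos']),s['force'],s['grip_width'])
P,k=plate(W,p,(195,450,150,285),(70,115))
E
```

```text
time_s: 14.3
eef_pos: [475.6, 199.0, 94.7]
ee_rot: [0.001, 0.784, 0.62, 0.001]
force: [-0.3, -4.4, 9.4]
grip_width: 0.692
[475.63040054 199.04197408  94.72059607] [-3.38893921e+01 -1.21523286e-02  9.47205961e+01] [-0.3004889  -4.41439026  9.39145   ] 0.6920711688761142
n 26483 slope x,y [-0.0385 -0.0017] z at x=0 86.84 x [-95.5 -43.8] y [-51.3  50.8] rms 0.61
```

```bash
python3 -m pendant '[[[1,0,0,-0.001,0],[1,0,0,-0.0018,0],[1,0,0,-0.0024,0],[1,0,0,-0.0028,0]]]'
python3 - <<'E'
from h import *
W,p,s=cap("wrist","w12"); print(s['eef_pos'],toH(s['eef_pos']),s['force'],s['grip_width'])
P,k=plate(W,p,(195,450,140,285),(70,115))
E
```

```text
time_s: 14.75
eef_pos: [477.2, 198.7, 93.0]
ee_rot: [0.002, 0.784, 0.62, 0.003]
force: [3.8, -6.0, 15.6]
grip_width: 0.686
[477.15533489 198.73261941  93.00912639] [-3.23342805e+01  4.03152465e-02  9.30091264e+01] [ 3.82876258 -6.02809705 15.62555726] 0.6858419393021713
n 27150 slope x,y [-0.0842 -0.0014] z at x=0 83.94 x [-95.1 -42.6] y [-51.2  50.8] rms 0.61
```

```bash
python3 -m pendant '[[[1,0,0,-0.0008,0],[1,0,0,-0.0014,0],[1,0,0,-0.0014,0],[1,0,0,0.006,0],[1,0,0,0.016,0],[1,0,0,0.016,0],[1,0,0,0.016,0]]]'
python3 - <<'E'
from h import *
W,p,s=cap("wrist","w13"); print(s['eef_pos'],toH(s['eef_pos']),s['force'],s['grip_width'])
P,k=plate(W,p,(195,450,130,285),(70,130))
W,p,s=cap("scene","s13")
cv2.imwrite("pics/s13c.png",cv2.resize(p[170:350,250:430,::-1],None,fx=3.3,fy=3.3,interpolation=cv2.INTER_CUBIC))
E
```

```text
time_s: 15.5
eef_pos: [474.3, 199.4, 106.4]
ee_rot: [-0.0, 0.784, 0.62, -0.0]
force: [-0.3, -0.6, -3.2]
grip_width: 0.687
[474.30949477 199.41133005 106.38203981] [-3.52599349e+01  4.10310997e-02  1.06382040e+02] [-0.31135339 -0.59281934 -3.22530269] 0.6867941283884813
n 27018 slope x,y [-0.0893 -0.0025] z at x=0 96.99 x [-98.  -45.7] y [-51.1  50.8] rms 0.61
```

View pics/s13c.png

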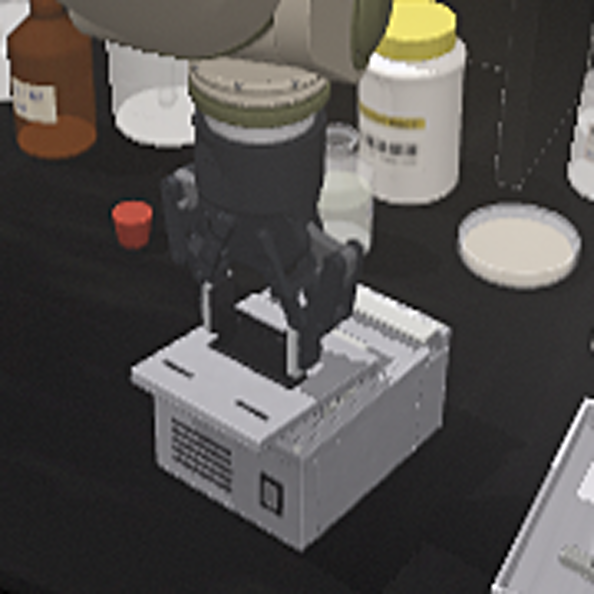

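View pics/w13.png

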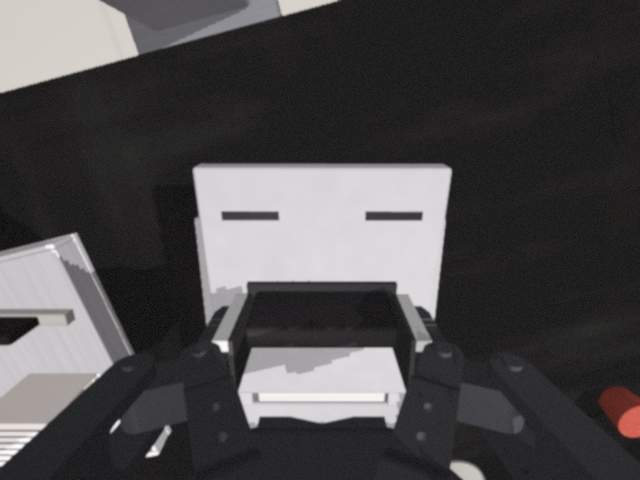

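```bash
python3 -m pendant '[[[1,0.012,-0.0028,0,0],[1,0.0233,-0.0056,0,0],[1,0.0233,-0.0056,-0.004,0],[1,0.0233,-0.0056,-0.008,0],[1,0.0233,-0.0056,-0.0112,0],[1,0.0233,-0.0056,-0.0112,0],[1,0.0233,-0.0056,-0.0112,0]]]'
python3 - <<'E'
from h import *
W,p,s=cap("wrist","w14"); print(s['eef_pos'],toH(s['eef_pos']),s['force'],s['grip_width'])
P,k=plate(W,p,(195,450,130,285),(70,130))
b=-k[0];ex=np.array([np.cos(b),-np.sin(b)]);ez=np.array([np.sin(b),np.cos(b)])
x=np.percentile(P[:,0],.3); O=np.array([x,k[2]+k[0]*x+.7])+60*ex-10*ez; print('O',O,'lip',O+72*ex+2*ez)
W,p,s=cap("scene","s14")
cv2.imwrite("pics/s14c.png",cv2.resize(p[200:340,280:420,::-1],None,fx=4.2,fy=4.2,interpolation=cv2.INTER_CUBIC))
E
```

```text
time_s: 16.3
eef_pos: [497.6, 193.8, 95.3]
ee_rot: [-0.0, 0.784, 0.62, -0.0]
force: [-0.1, -0.4, -3.1]
grip_width: 0.686
[497.61748156 193.81885525  95.27078688] [-1.12904432e+01  2.38359419e-03  9.52707869e+01] [-0.12660697 -0.42114387 -3.1253117 ] 0.6864814139136753
n 27109 slope x,y [-0.0887 -0.0027] z at x=0 88.03 x [-74.1 -21.7] y [-51.1  50.8] rms 0.62
O [-15.28471445  80.03357819] lip [56.60961402 75.65116629]
```

View pics/s14c.png

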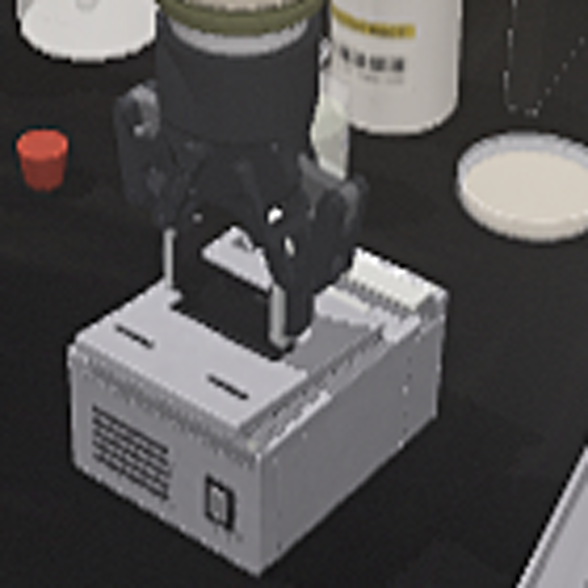

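View pics/w14.png

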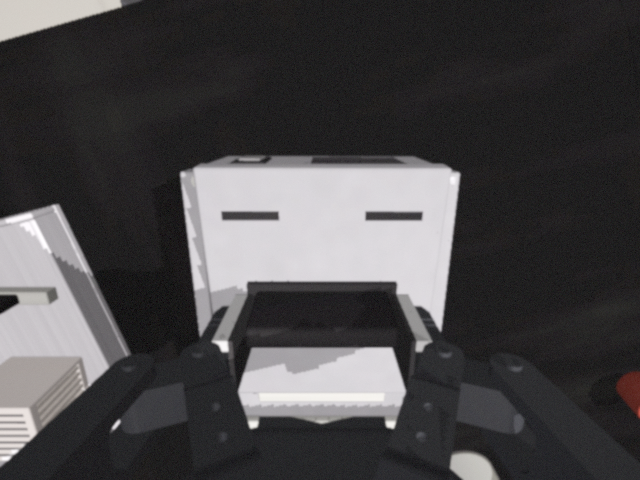

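```bash
python3 -m pendant '[[[1,0.004,-0.001,0,0],[1,0.008,-0.0019,0,0],[1,0.0122,-0.0029,0,0],[1,0.0122,-0.0029,0,0],[1,0.0122,-0.0029,0,0]]]'
python3 - <<'E'
from h import *
W,p,s=cap("wrist","w15"); print(s['eef_pos'],toH(s['eef_pos']),s['force'],s['grip_width'])
P,k=plate(W,p,(195,450,167,285),(70,130))
b=-k[0];ex=np.array([np.cos(b),-np.sin(b)]);ez=np.array([np.sin(b),np.cos(b)])
x=np.percentile(P[:,0],.3); O=np.array([x,k[2]+k[0]*x+.7])+60*ex-10*ez; print('O',O,'lip',O+72*ex+2*ez)
E
```

```text
time_s: 16.9
eef_pos: [510.1, 190.7, 95.2]
ee_rot: [-0.0, 0.784, 0.62, -0.0]
force: [-0.0, 0.3, -1.6]
grip_width: 0.692
[510.06431311 190.73275202  95.20536004] [ 1.53273221 -0.11517607 95.20536004] [-0.04699938  0.32144136 -1.60863028] 0.6921513123509885
n 26999 slope x,y [-0.0895 -0.0032] z at x=0 89.08 x [-61.2  -8.9] y [-51.3  50.7] rms 0.6
O [-2.40185698 79.94459013] lip [69.488601   75.49913723]
```

View pics/w15.png

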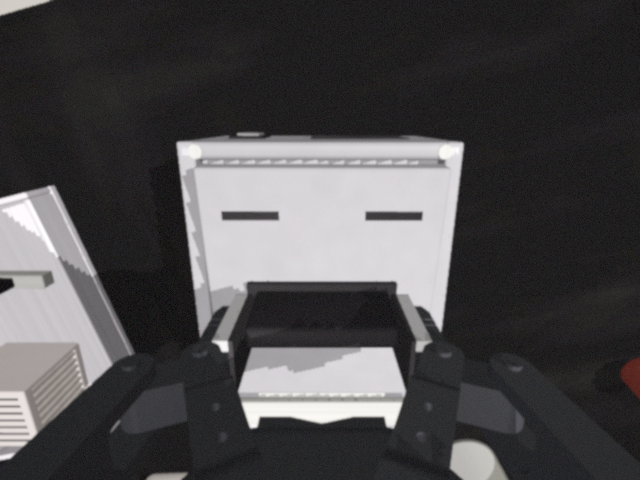

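```bash
python3 -m pendant '[[[1,0.0005,-0.0001,-0.001,0],[1,0.0005,-0.0001,-0.002,0],[1,0.0005,-0.0001,-0.003,0],[1,0.0005,-0.0001,-0.0037,0],[1,0.0005,-0.0001,-0.0044,0],[1,0.0005,-0.0001,-0.005,0],[1,0.0005,-0.0001,-0.0056,0],[1,0.0005,-0.0001,-0.0062,0],[1,0.0005,-0.0001,-0.0062,0]]]'
python3 - <<'E'
from h import *
W,p,s=cap("wrist","w16"); print(s['eef_pos'],toH(s['eef_pos']),s['force'],s['grip_width'])
P,k=plate(W,p,(195,450,167,285),(70,130))
b=-k[0];ex=np.array([np.cos(b),-np.sin(b)]);ez=np.array([np.sin(b),np.cos(b)])
x=np.percentile(P[:,0],.3); O=np.array([x,k[2]+k[0]*x+.7])+60*ex-10*ez; print('O',O,'lip',O+72*ex+2*ez)
E
```

```text
time_s: 17.85
eef_pos: [510.6, 190.8, 89.5]
ee_rot: [0.0, 0.784, 0.62, 0.0]
force: [-4.4, 0.8, 4.7]
grip_width: 0.69
[510.60350915 190.83929786  89.48610105] [ 2.03255733  0.1134267  89.48610105] [-4.38795709  0.79072774  4.70971039] 0.6897246260055302
n 27012 slope x,y [-0.0563 -0.0023] z at x=0 83.5 x [-60.2  -8.3] y [-51.1  50.9] rms 0.62
O [-0.95890345 74.2349436 ] lip [71.03962754 72.18274109]
```

View pics/w16.png

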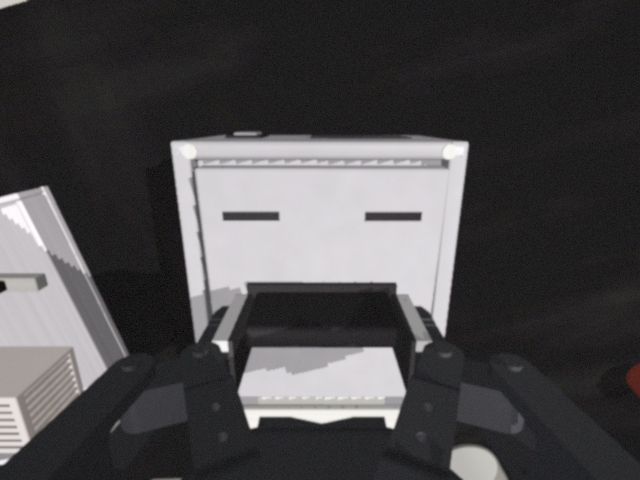

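```bash
python3 -m pendant '[[[1,0,0,-0.0007,0],[1,0,0,-0.0014,0],[1,0,0,-0.0021,0],[1,0,0,-0.0028,0],[1,0,0,-0.0034,0],[1,0,0,-0.004,0],[1,0,0,-0.0045,0],[1,0,0,-0.0045,0]]]'
python3 - <<'E'
from h import *
W,p,s=cap("wrist","w17"); print(s['eef_pos'],toH(s['eef_pos']),s['force'],s['grip_width'])
P,k=plate(W,p,(195,450,167,285),(70,130))
b=-k[0];ex=np.array([np.cos(b),-np.sin(b)]);ez=np.array([np.sin(b),np.cos(b)])
x=np.percentile(P[:,0],.3); O=np.array([x,k[2]+k[0]*x+.7])+60*ex-10*ez; print('O',O,'lip',O+72*ex+2*ez)
E
```

```text
time_s: 18.7
eef_pos: [510.6, 190.9, 85.2]
ee_rot: [0.0, 0.784, 0.62, 0.0]
force: [-5.9, 1.0, 8.8]
grip_width: 0.693
[510.56674454 190.89702893  85.24942731] [ 1.98341456  0.16106598 85.24942731] [-5.85824343  1.04514795  8.77348972] 0.6933001976499739
n 27240 slope x,y [ 0.0012 -0.001 ] z at x=0 79.34 x [-58.9  -7.7] y [-55.7  55.9] rms 0.64
O [ 1.05006302 70.03823939] lip [73.04770333 72.12145584]
```

View pics/w17.png

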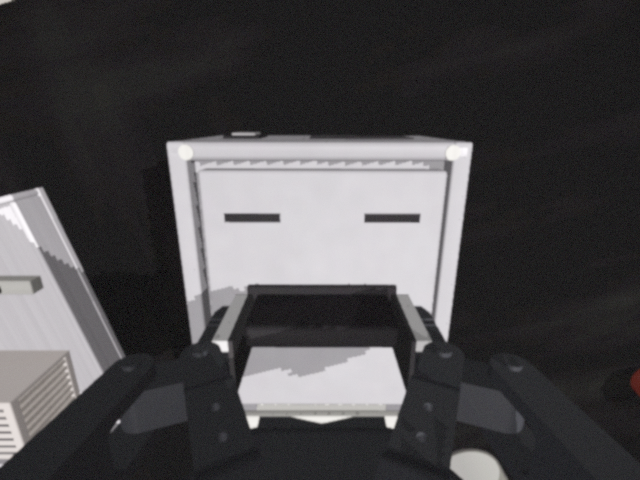

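```bash
python3 -m pendant '[[[-0.7,0,0,0,0],[-0.7,0,0,0,0],[-0.7,0,0,0,0],[-0.7,0,0,0.02,0],[-0.7,0,0,0.06,0],[-0.7,0,0,0.11,0],[-0.7,0,0,0.16,0],[-0.7,0,0,0.16,0],[-0.7,0,0,0.16,0]]]'
python3 - <<'E'
from h import *
W,p,s=cap("wrist","w18"); print(s['eef_pos'],s['force'],s['grip_width'])
P,k=plate(W,p,(240,410,140,340),(74,82))
W,p,s=cap("scene","s18")
cv2.imwrite("pics/s18c.png",cv2.resize(p[200:380,280:500,::-1],None,fx=3.3,fy=3.3,interpolation=cv2.INTER_CUBIC))
E
```

```text
time_s: 19.65
eef_pos: [510.8, 190.7, 245.0]
ee_rot: [0.0, 0.784, 0.62, 0.001]
force: [0.2, 0.1, -0.5]
grip_width: 0.853
[510.7505098  190.68027925 245.00027335] [ 0.16659077  0.11205554 -0.46991911] 0.8525109666225816
n 15767 slope x,y [ 0.    -0.001] z at x=0 79.28 x [-63.4  62.6] y [-62.7  60. ] rms 0.74
```

View pics/w18.png

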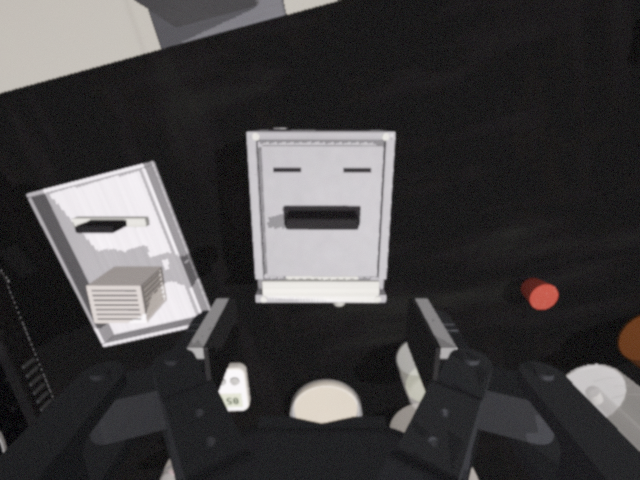

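View pics/s18c.png

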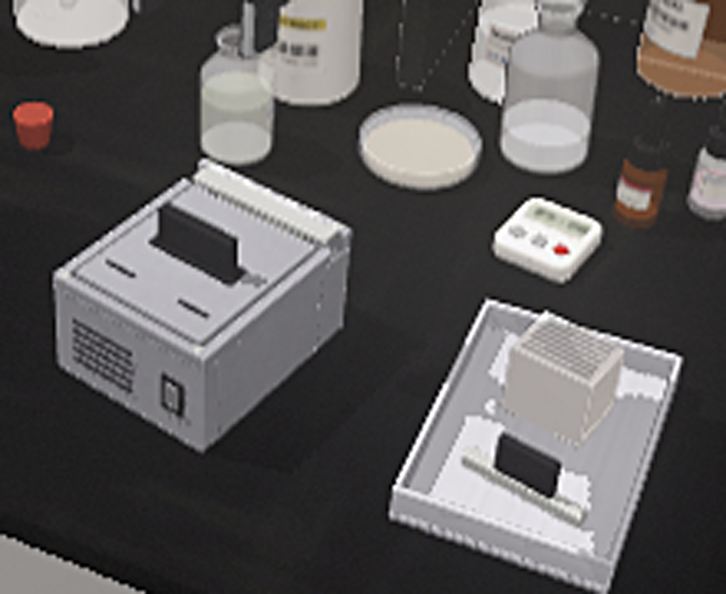

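```bash
python3 - <<'E'
from rig import order
print(order.finish_job())
E
```

```text
the job is handed in; nothing more can be done
None
```

The bar and then the filter are in the tray, and the cover is closed on the empty housing. I handed the job in at about 19.8 s of the 61 s allowed. The hand-in reports no verdict, so the outcome below rests on my own camera checks.

- **Bar and filter:** I lifted the bar by its fin and then the filter across x. The pictures after release show both upright and well inside the tray.
- **Hooking the cover:** I held the cover by the ends of its handle rib and pressed it on the front rim to set the tilt. It measured about 0.09 rad when the lip was under the ledge, with the lip at x ≈ 69.5 mm and z ≈ 75.5 mm.
- **Lowering the cover:** I lowered it slowly until it lay flat, at roughly 0.1 rad/s on average from the commanded steps. I did not measure the angular speed directly. Forces stayed at or below roughly 17 N in every reading.
- **Last checks:**
  - Just before release, the cover's underside was at about 70 mm, level within 0.002 rad, with the lip at x ≈ 73 mm. Its origin was about 1 mm off in x.
  - After release, the pictures showed it inside the rim, and the gripper was well clear.
  - The bottle, timer and bung look undisturbed in the last pictures. I did not re-measure their positions.

No check failed. The depth readings ran about 0.7 mm low in z, and I corrected the cover's heights for that. My estimates of the housing's position disagreed by 1 to 3 mm.

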